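Uncover the slide rack and hold it up level

ROBOT

A 7-joint arm with a two-finger parallel gripper is mounted at the origin on the work surface. World frame = base frame: x ahead of the robot, y to its left, z up, the work surface at z = 0. Lengths are in mm, angles in degrees, forces in N, time in s.
With the tool pointing down it reaches from about 350 to 900 mm from the base axis. Payload 7.2 kg.
Tool frame: the origin (TCP) lies midway between the tips of the shut fingers; the grasp point (between the pads) lies 19 mm behind it (ctrl.tcp_to_grasp is the distance from the TCP to the grasp point, in mm); z points along the fingers, y is the line along which they close (so a half turn about z gives the same grasp; the last joint's range is limited). The gripper opens to 85 mm and grips with 20 to 120 N. Pads are 22 mm wide; open, the fingers measure 114 mm over their backs; the gripper's body (76 mm by 85 mm) begins 54 mm behind the grasp point. The pads swing forward as they close: fully open they stand 13 mm farther back than shut.
Start: joints at [60.149, 23.554, -0.728, 91.456, 0.321, 64.991, -4.71], TCP at [273.418, -562.025, 207.297] pointing down, gripper open.
Joint ranges: [-169.25, 169.25], [-16.82, 113.86], [-84.01, 82.57], [7.8, 145.47], [-59.2, 239.2], [7.22, 106.19], [-163.78, 163.78]. Speed limits (degrees/s): [136.94, 136.94, 172.46, 172.46, 180, 180, 180].

INTERFACE

Orientations are given as [roll, pitch, yaw] about the fixed x, y, z axes, in that order (R = Rz(yaw) Ry(pitch) Rx(roll)).
In Python, from workcell import ctrl, cams, finder gives the robot as it stands.
- The arm moves only by the tool arm_command, never from a script. Its argument "motion" is a list of rows, each an object of numbers: "wx", "wy", "wz": the turn, a rotation vector about the world's x, y, z in rad; "x", "y", "z": the shift along the world's x, y, z in mm; "grip": the closure in counts, from 0 (fully open) to 255 (shut). In form: [{"wx": .., "wy": .., "wz": .., "x": .., "y": .., "z": .., "grip": ..}, ...]. A call has 1 to 10 rows; each row shifts and turns the commanded pose from where the row before left it; what a row does not reach is not made up. A row lasts 1/10 s, in which the tool goes at most 50 mm and 8.59 degrees, less where a joint would pass 70% of its speed; a pose out of reach is approached as far as the arm can. A call with a gripper value outside its range is refused whole. The fingers move at their own pace and stop on an object; "force" is the grip in N (left out, the last holds). Time passes only in rows, so rows that do not move let the fingers close. It gives the time, the measured TCP pose, the force, the opening and the grip force at its end, in the units of the state.
- ctrl.read_state(): the state, without advancing time (a new reading comes with each control period).
- cams.get_image(name): name is "scene" or "top" or "wrist"; returns a dict with "frame" (400x640x3 uint8, blue, green, red), "z_map" (400x640 float32, mm along the optical axis (not along the pixel's ray), 0 where there is no reading), "camera_matrix" (3x3 intrinsics, pixels), "T" (4x4, takes a point from camera to world coordinates). Camera axes: x right, y up, looking along -z (the intrinsics and any distortion apply to the point x, -y, -z); pixel columns grow to the right and rows downward; lengths in mm; the calibration is good to about 2 mm. A picture is of the moment at which its call begins.
- ctrl.hand_in(): hands the job in; it is judged then, once.
Trained networks look in a picture, given as the dict that the camera call returned (one of the last four; its "shot" number tells which), for a name from the list of things; names that differ only in an ending like _2 or _b are one class to them, and where a whole thing is asked for, a point or a joint stands for the part that bears it (a point fixed in the world has none). Each returns a list of dicts, best first, with "confidence" (0 to 1); they miss things now and then, are a little off and sometimes report something else, mostly with a low value. They report only what shows in the picture. A call takes as long as a camera call. They do not tell look-alikes from the thing itself.
- finder.boxes_of(query, picture): "bbox" ([left, top, width, height] as shares, 0 to 1, of the picture: columns of its width, rows of its height, round what is visible of it).
- finder.landmark_of(query, picture): "point" ([column, row] as shares, 0 to 1, of the picture: columns of its width, rows of its height: a listed point, or the origin of a listed thing).
The state is a dict: "time_s": time; "joint_positions": joint angles; "dq": joint speeds; "joint_efforts": joint torques, N m; "eef_pos": TCP position; "tool_rot": TCP orientation; "ft_force": force on the tool from outside, world axes, zero at the start; "wrist_torque": the same for the moment, N m; "gripper_width": finger opening in mm; "grip_force": force on a finger pad.
Only numpy, scipy, OpenCV 4.12 (cv2) and the standard library are available. Lean on these libraries where they do the work, as an engineer would, in place of code of your own. Each camera call takes 0.05 s, during which the arm holds its last target. There are 200 camera calls.

TASK

Take the white dust cover off the rack of microscope slides by its knob and set it down gently, knob up and flat, in the middle of the paper pad. Then lift the rack by the bar of its handle about ten centimetres straight up out of its steel tray and finish while holding it there over the tray, level and still, so that the slides can be looked over. Never tip the rack, and leave the other things on the bench where they are.

Things in the scene. Friction and masses are not known exactly. Their poses are not given: they have to be found in the camera images.
- tray: shallow open steel tray fixed to the bench, 150 (x) x 130 (y) x 18 mm high, walls and floor 4 mm thick; the rack and the cover over it both stand on its floor. Origin: centre of its underside, on the bench; z up, x along its long side. It may be on the left or on the right of the bench; the paper pad is on the other side.
- pad: white paper bench pad fixed to the bench, 190 (x) x 160 (y) x 4 mm thick. Origin: centre of its underside; z up, x along its long side.
- cover: the dust cover as a loose piece, with its origin is the centre of its open lower edge (see cover_center)
- cover_center (a point): centre of the dust cover, a white plastic box open below, 128 (x) x 108 (y) x 118 mm high without its knob, walls 4 mm, loose, 150 to 300 g. It stands over the rack in the tray. This point is 59 mm above its lower edge; z up, x along its long side.
- cover_knob (a point): centre of the cover's black knob, a block 44 (x) x 16 (y) x 30 mm high in the middle of the cover's top; grip it from above across its 16 mm. It is 133 mm above the cover's lower edge. The cover must rise at least 100 mm to clear the rack. Axes as the cover.
- rack: the slide rack as a loose piece, with its origin is the centre of its underside (see rack_center)
- rack_center (a point): centre of the slide rack, hidden under the cover at the start: a steel carrier 92 (x) x 70 (y) mm with 35 mm high ends, holding eight glass slides on edge (fixed in it), with a tall handle; 100 mm high over all, loose, 250 to 460 g, balanced about its middle. This point is 50 mm above its underside; z up, x along its long side.
- rack_handle (a point): middle of the rack's handle bar, a level steel bar 92 mm long along the rack's x, 10 mm wide (y) and 10 mm high, 95 mm above the rack's underside and held by an upright at each end; open underneath down to the slides, 30 mm above the rack's underside. Grip it from above at its middle, across its 10 mm.
- dropper: brown dropper bottle, 28 mm diameter, 75 mm tall; a loose bystander. Origin: centre of its underside.
- jar: glass jar with a white cap, 64 mm diameter, 85 mm tall; a loose bystander. Origin: centre of its underside.
- slidebox: closed blue plastic slide box lying flat, 87 x 162 x 32 mm; a loose bystander. Origin: centre of its underside.
- petri: closed clear petri dish, 92 mm diameter, 17 mm tall; a loose bystander. Origin: centre of its underside.
- beaker: empty glass beaker, 68 mm diameter, 90 mm tall; a loose bystander. Origin: centre of its underside.
- brush: small brush lying flat, 170 mm long; a loose bystander. Origin: in its middle along its length, at bench height.
Mind the look-alikes: they are no part of the job. There is more than one size of the pad; the one meant has the size given above. Of the things that look like the cover, take the one that is farthest to the robot's left at the start.

How it is judged (in metres and radians):
On the way, in this order (a step that is already met when the one before it is completed fails the run):
1. the dust cover stands on the paper pad, knob up, let go (horizontal distance between cover_center and pad below 0.06 m and angle between cover_center's own z axis and vertical below 0.1 rad and contact force between cover and pad above 0.3 N and contact force between cover and the fingers below 0.05 N and linear speed of cover below 0.03 m/s), for 0.2 s.
2. the rack is lifted out of the tray, level, over the tray (height (world z) of rack_handle between 0.16 and 0.27 m and angle between rack_center's own z axis and vertical below 0.12 rad and horizontal distance between rack_center and tray below 0.06 m), for 0.3 s.
At the end, for the whole second after the job is handed in: Cover released and at rest on the pad, within 6 cm of its middle, knob up within 0.1 rad; rack held by the fingers alone, handle bar 16 to 27 cm above the bench (lifted 6 to 17 cm), within 6 cm sideways of the tray's middle, level within 0.12 rad, slower than 3 cm/s and 0.2 rad/s (all of step 1 and all of step 2 and contact force between rack and the fingers above 0.5 N and contact force between rack and tray below 0.05 N and contact force between rack and cover below 0.05 N and linear speed of rack below 0.03 m/s and angular speed of rack below 0.2 rad/s); the arm keeps its last pose, push and grip.
It fails at once if the rack is tipped by more than 0.4 rad (angle between rack_center's own z axis and vertical above 0.4 rad).
It fails at once if the cover is dropped (falls faster than 0.5 m/s out of the fingers) (linear speed of cover above 0.5 m/s and contact force between cover and the fingers below 0.05 N).
It fails at once if a bystander is pushed by more than 3 cm (distance of any of dropper, jar, slidebox, petri, beaker, brush from where it was at the start of the episode above 0.03 m).
It also fails if it takes over 58 s, if anything falls off the work surface, if the arm or the gripper's body presses on something with over 40 N, if the wrist force passes 120 N, or if a joint passes its speed limit or range.

## Working session

There is one attempt and no reset: what is moved stays moved. The work goes in short steps, Python scripts to look and compute and a tool call to move; the robot and the scene stay as the last step left them, time stands still between calls to the robot, and variables do not carry over. Pictures are saved under pics/ and viewed, at most 10 in all, crops included, and the job is handed in when it is done.

Besides the shell and the picture viewer there is one more tool, called after "Call:" by a JSON object that holds its "api" and its "payload", one argument or row to a line. arm_command: Moves the arm, as the interface text tells. Its arguments: {"type":"object","properties":{"motion":{"type":"array"},"force":{"type":"number"}},"required":["motion"]}

```bash
mkdir -p pics
cat > h.py <<'E'
import numpy as np, cv2
from workcell import ctrl, cams, finder
def world(p,u,v,z=None):
    K=p["camera_matrix"];T=np.array(p["T"])
    d=np.array([(u-K[0][2])/K[0][0],-(v-K[1][2])/K[1][1],-1.])
    if z is None:
        a=p["z_map"][int(v)-1:int(v)+2,int(u)-1:int(u)+2]; a=a[a>0]
        s=np.median(a) if a.size else np.nan
        return T[:3,:3]@(d*s)+T[:3,3]
    r=T[:3,:3]@d; return T[:3,3]+r*(z-T[2,3])/r[2]
def cloud(p):
    K=p["camera_matrix"];T=np.array(p["T"]);Z=p["z_map"]
    v,u=np.mgrid[:400,:640]
    P=np.stack([(u-K[0][2])/K[0][0]*Z,-(v-K[1][2])/K[1][1]*Z,-Z],-1)@T[:3,:3].T+T[:3,3]
    P[Z<=0]=np.nan
    return P
E
python3 - <<'E'
from h import *
for n in ("top","scene"):
    p=cams.get_image(n); cv2.imwrite(f"pics/{n}0.png",p["frame"]); np.savez(f"{n}0.npz",**{k:p[k] for k in("frame","z_map","camera_matrix","T")})
    print(n,np.array(p["T"])[:3,3])
    for q in ["cover_knob","pad","tray","cover_center","dropper","jar","slidebox","petri","beaker","brush"]:
        for r in finder.landmark_of(q,p)[:4]:
            u,v=r["point"][0]*640,r["point"][1]*400
            print(q,round(r["confidence"],2),(int(u),int(v)),world(p,u,v).round(0))
print(ctrl.read_state())
E
```

```text
top [ 439.93337458  -51.80106147 1306.32727728]
cover_knob 0.72 (490, 223) [ 430. -568.  134.]
cover_knob 0.66 (446, 138) [ 689. -435.  149.]
cover_knob 0.65 (359, 180) [ 561. -167.  151.]
pad 0.95 (247, 195) [526. 200.   5.]
pad 0.85 (394, 269) [ 278. -297.    6.]
pad 0.76 (229, 284) [230. 256.   6.]
cover_center 0.8 (437, 148) [ 666. -413.  119.]
cover_center 0.59 (483, 223) [ 432. -553.  119.]
dropper 0.61 (307, 197) [516.  -5.  52.]
jar 0.66 (176, 199) [509. 410.  85.]
slidebox 0.67 (317, 121) [775. -37.  31.]
petri 0.67 (250, 123) [772. 190.  17.]
beaker 0.72 (432, 195) [ 519. -404.   88.]
brush 0.97 (372, 123) [ 775. -227.    1.]
scene [1079.10031293  859.8011446   815.09846627]
cover_knob 0.84 (289, 176) [ 565. -153.  136.]
cover_knob 0.84 (221, 153) [ 684. -420.  131.]
cover_knob 0.79 (270, 122) [ 426. -569.  128.]
cover_knob 0.73 (328, 230) [531.  19.  19.]
pad 0.89 (458, 245) [239. 264.   3.]
pad 0.8 (366, 270) [528. 201.   3.]
pad 0.8 (339, 171) [ 290. -280.    4.]
tray 0.8 (291, 209) [ 588. -107.   46.]
cover_center 0.88 (222, 169) [ 706. -367.  101.]
cover_center 0.65 (2
[... 305 characters left out ...]
_positions': array([60.14902404, 23.55418915, -0.7284824 , 91.45566608,  0.31834335,
       64.99207056, -4.71180568]), 'dq': array([ 0.05740572,  0.09216952,  0.04895778,  0.01535205, -0.02154808,
        0.08778347, -0.06302815]), 'joint_efforts': array([-2.55128987e-05, -6.00426149e+01,  6.80496320e-01, -2.99736750e+01,
        1.38560709e-02,  2.14442087e-03, -2.01806239e-05]), 'eef_pos': array([ 273.43340596, -562.00367714,  207.29752367]), 'tool_rot': array([-1.79999901e+02, -2.60904727e-03,  2.59415413e+01]), 'ft_force': array([-0.2087772 , -0.46994801, -0.17211659]), 'wrist_torque': array([-0.01926227,  0.0299106 , -0.01056375]), 'grip_force': 0.0, 'gripper_width': 85.34978639791238}
```

View pics/top0.png

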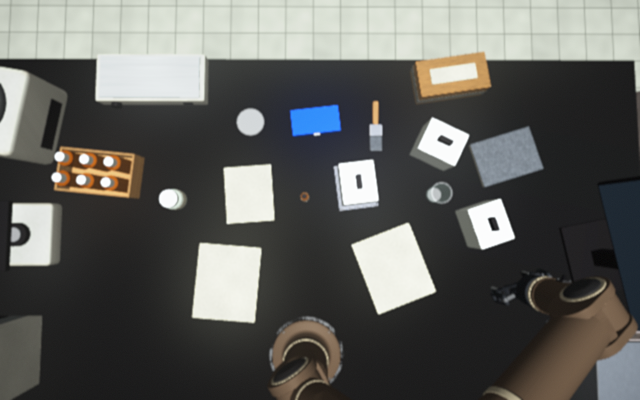

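View pics/scene0.png

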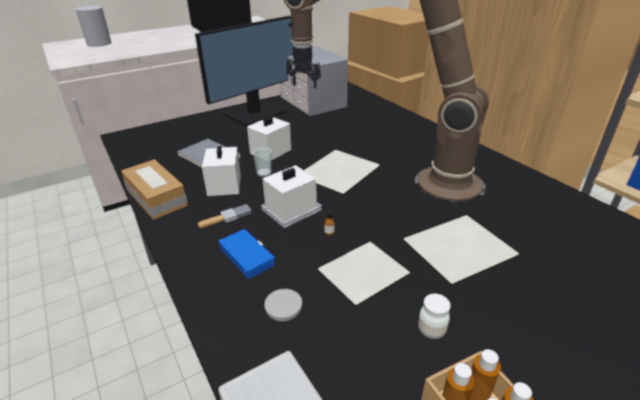

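The top view shows three cover look-alikes: knobs at (359,180) standing in the tray, (446,138) and (490,223). The robot's left is +y, which is picture left, so the cover is the one at (359,180). There are three pads, at (247,195), (229,284) and (394,269), and I'll tell them apart by size.

```bash
cat > m.py <<'E'
from h import *
def rect(X):
    (c,s,a)=cv2.minAreaRect(X[:,:2].astype(np.float32)); return np.round(c,1),np.round(s,1),round(a,1)
E
python3 - <<'E'
from m import *
for n in ("top","scene"):
    p=dict(np.load(f"{n}0.npz")); P=cloud(p); g=p["frame"].min(-1)
    print(n)
    for c in [(526,200),(230,256),(278,-297)]:
        # contour of bright pixels, projected to z=4
        s=(g>150)&(np.hypot(P[...,0]-c[0],P[...,1]-c[1])<180)&(abs(P[...,2])<14)
        k,l,st,ce=cv2.connectedComponentsWithStats(s.astype(np.uint8)); i=1+st[1:,4].argmax()
        v,u=np.where(l==i); X=np.array([world(p,a,b,4.) for a,b in zip(u,v)])
        print("pad",rect(X),"z",np.median(P[l==i][:,2]).round(1))
    near=np.hypot(P[...,0]-561,P[...,1]+167)<110
    top=near&(abs(P[...,2]-122)<8)&(g>120); v,u=np.where(top)
    print("cover top",rect(np.array([world(p,a,b,122.) for a,b in zip(u,v)])),np.median(P[top][:,2]))
    kn=near&(P[...,2]>138)&(P[...,2]<165)&(g<90); v,u=np.where(kn)
    print("knob",rect(np.array([world(p,a,b,152.) for a,b in zip(u,v)])),np.median(P[kn][:,2]),kn.sum())
    tr=near&(P[...,2]>10)&(P[...,2]<24); X=P[tr]; print("traywall",rect(X),tr.sum(), X[:,:2].min(0),X[:,:2].max(0))
im=np.load("top0.npz")["frame"][130:240,290:400]; cv2.imwrite("pics/crop.png",cv2.resize(im,None,fx=5,fy=5,interpolation=cv2.INTER_CUBIC))
E
```

```text
top
pad (array([533.3, 196.4]), array([192. , 161.5]), 4.0) z 4.0
pad (array([236.4, 266.4]), array([208.6, 248.7]), 85.2) z 5.3
pad (array([ 282.2, -292.2]), array([250., 210.]), 21.0) z 5.6
cover top (array([ 559. , -164.7]), array([128. , 108.5]), 6.9) 122.08890765840079
knob (array([ 558.2, -163.2]), array([ 9.1, 33.4]), 89.6) 151.97245983154244 39
traywall (array([ 555.6, -166.4]), array([147.5, 130. ]), 7.0) 131 [ 476.09199506 -238.00898163] [621.24152874 -93.70958091]
scene
pad (array([535.2, 197.4]), array([191.2, 161. ]), 4.1) z 3.4
pad (array([238., 267.]), array([209.4, 248.8]), 85.2) z 4.5
pad (array([ 285.1, -291. ]), array([248.2, 212. ]), 20.7) z 4.3
cover top (array([ 566. , -157.8]), array([134.7, 117.9]), 6.8) 121.08182147925345
knob (array([ 571.1, -150.1]), array([51.6, 27. ]), 14.0) 147.34976013008446 64
traywall (array([ 561.6, -163.2]), array([150.8, 136.4]), 7.1) 337 [ 480.03407253 -222.9869165 ] [642.31995357 -90.03115282]
```

View pics/crop.png

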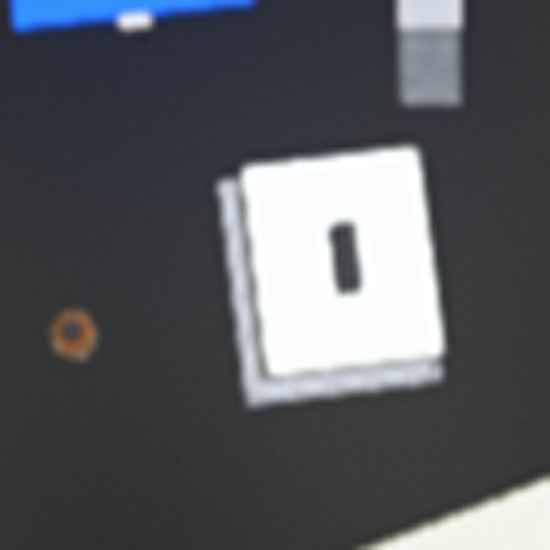

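The crop shows the cover standing in the tray, knob at about crop (344,258), long side yawed about +7°. The pad is the 192x161 one at (534,197), yaw 4°. I'll start the approach.

Call:
{"api": "arm_command", "payload": {
  "motion": [
    {"z":30,"wz":-0.033},
    {"x":20,"y":28,"z":10,"wz":-0.033},
    {"x":20,"y":28,"wz":-0.033},
    {"x":20,"y":28,"wz":-0.033},
    {"x":20,"y":28,"wz":-0.033},
    {"x":20,"y":28,"wz":-0.033},
    {"x":20,"y":28,"wz":-0.033},
    {"x":20,"y":28,"wz":-0.033},
    {"x":20,"y":28,"wz":-0.033},
    {"x":20,"y":28,"wz":-0.033}
  ],
  "force": 50
}}

```text
$.motion[0]: bad value
```

Call:
{"api": "arm_command", "payload": {
  "motion": [
    {"x":20,"y":28},
    {"x":20,"y":28},
    {"x":20,"y":28},
    {"x":20,"y":25},
    {"x":10,"y":18},
    {"x":8,"y":10},
    {},
    {}
  ]
}}

```text
$.motion[0]: bad value
```

```bash
cat > w.py <<'E'
from m import *
import sys
def shot(name):
    p=cams.get_image("wrist"); cv2.imwrite(f"pics/{name}.png",p["frame"]); return p
E
python3 - <<'E'
from w import *
p=shot("w1"); P=cloud(p); g=p["frame"].min(-1); s=ctrl.read_state(); print(s["eef_pos"],s["tool_rot"])
near=np.hypot(P[...,0]-560,P[...,1]+163)<110
for nm,m in(("knob",near&(P[...,2]>144)&(P[...,2]<165)),("top",near&(abs(P[...,2]-122)<5)),("wall",near&(abs(P[...,2]-18)<4))):
    X=P[m]
    if len(X)>20: print(nm,rect(X),np.median(X[:,2]),len(X))
for r in finder.landmark_of("cover_knob",p)[:2]:
    u,v=r["point"][0]*640,r["point"][1]*400; print(r["confidence"],u,v,world(p,u,v,137.))
E
```

```text
[ 273.41446509 -562.00518073  207.30428063] [ 1.79999446e+02 -1.18027030e-03  2.59431470e+01]
```

View pics/w1.png

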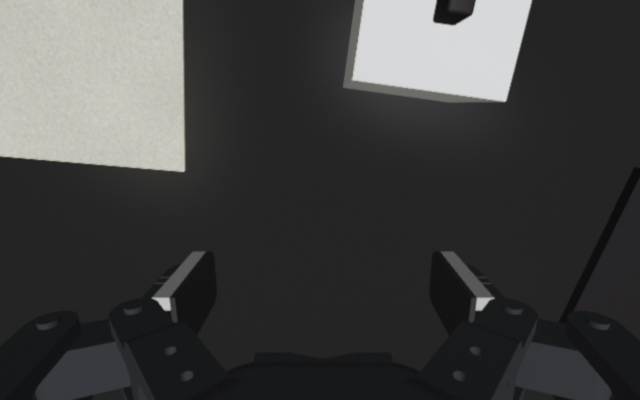

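The rows were refused because every key is needed, so the arm hasn't moved. The wrist picture is still the start view, with a look-alike at (440,50).

Call:
{"api": "arm_command", "payload": {
  "motion": [
    {"wx":0,"wy":0,"wz":-0.033,"x":0,"y":0,"z":30,"grip":0},
    {"wx":0,"wy":0,"wz":-0.033,"x":20,"y":28,"z":10,"grip":0},
    {"wx":0,"wy":0,"wz":-0.033,"x":20,"y":28,"z":0,"grip":0},
    {"wx":0,"wy":0,"wz":-0.033,"x":20,"y":28,"z":0,"grip":0},
    {"wx":0,"wy":0,"wz":-0.033,"x":20,"y":28,"z":0,"grip":0},
    {"wx":0,"wy":0,"wz":-0.033,"x":20,"y":28,"z":0,"grip":0},
    {"wx":0,"wy":0,"wz":-0.033,"x":20,"y":28,"z":0,"grip":0},
    {"wx":0,"wy":0,"wz":-0.033,"x":20,"y":28,"z":0,"grip":0},
    {"wx":0,"wy":0,"wz":-0.033,"x":20,"y":28,"z":0,"grip":0},
    {"wx":0,"wy":0,"wz":-0.033,"x":20,"y":28,"z":0,"grip":0}
  ],
  "force": 50
}}

```text
time_s: 2.2
eef_pos: [454.1, -308.8, 247.5]
tool_rot: [180.0, -0.0, 7.0]
ft_force: [0.3, -0.9, 0.3]
gripper_width: 85.4
grip_force: 0.0
```

Call:
{"api": "arm_command", "payload": {
  "motion": [
    {"wx":0,"wy":0,"wz":0,"x":20,"y":28,"z":0,"grip":0},
    {"wx":0,"wy":0,"wz":0,"x":20,"y":28,"z":0,"grip":0},
    {"wx":0,"wy":0,"wz":0,"x":20,"y":28,"z":0,"grip":0},
    {"wx":0,"wy":0,"wz":0,"x":20,"y":28,"z":0,"grip":0},
    {"wx":0,"wy":0,"wz":0,"x":17,"y":20,"z":0,"grip":0},
    {"wx":0,"wy":0,"wz":0,"x":10,"y":15,"z":0,"grip":0},
    {"wx":0,"wy":0,"wz":0,"x":0,"y":0,"z":0,"grip":0},
    {"wx":0,"wy":0,"wz":0,"x":0,"y":0,"z":0,"grip":0}
  ]
}}

```text
time_s: 3.0
eef_pos: [560.2, -163.3, 247.2]
tool_rot: [180.0, 0.0, 7.1]
ft_force: [-1.0, 0.7, 0.4]
gripper_width: 85.3
grip_force: 0.0
```

Run:
```python
from w import *
p=shot("w2"); P=cloud(p); g=p["frame"].min(-1); s=ctrl.read_state(); print(s["time_s"],s["eef_pos"],s["tool_rot"])
near=np.hypot(P[...,0]-560,P[...,1]+163)<110
for nm,m in(("knob",near&(P[...,2]>148)&(P[...,2]<165)),("top",near&(abs(P[...,2]-122)<5)),("wall",near&(abs(P[...,2]-18)<4))):
    X=P[m]
    if len(X)>20: print(nm,rect(X),np.median(X[:,2]),len(X))
for r in finder.landmark_of("cover_knob",p)[:2]:
    u,v=r["point"][0]*640,r["point"][1]*400; print(r["confidence"],u,v,world(p,u,v,137.))
```

```text
3.05 [ 559.80937189 -164.15255358  247.18352895] [1.79964369e+02 3.71431747e-02 6.98307810e+00]
knob (array([ 560.5, -164.8]), array([43.5, 15.8]), 7.6) 153.13454633092198 1175
top (array([ 560.3, -164.8]), array([127.6, 108.3]), 7.0) 123.24242989484844 18052
wall (array([ 628.1, -157. ]), array([  7.2, 129.7]), 7.0) 19.14302142207299 519
0.68 327.42400000000004 186.48 [ 559.85761841 -167.19776371  137.        ]
```

View pics/w2.png

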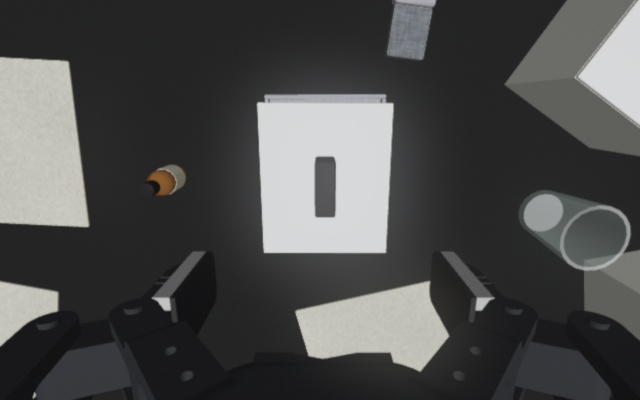

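The wrist view shows the knob at (325,187), in line with the gripper. It measures (560.4,-164.8), top at z 152, yaw 7°. I'll descend and grip.

Call:
{"api": "arm_command", "payload": {
  "motion": [
    {"wx":0,"wy":0,"wz":0,"x":0,"y":-1,"z":-30,"grip":0},
    {"wx":0,"wy":0,"wz":0,"x":0,"y":0,"z":-30,"grip":0},
    {"wx":0,"wy":0,"wz":0,"x":0,"y":0,"z":-25,"grip":0},
    {"wx":0,"wy":0,"wz":0,"x":0,"y":0,"z":-20,"grip":0},
    {"wx":0,"wy":0,"wz":0,"x":0,"y":0,"z":-10,"grip":0},
    {"wx":0,"wy":0,"wz":0,"x":0,"y":0,"z":-5,"grip":0},
    {"wx":0,"wy":0,"wz":0,"x":0,"y":0,"z":0,"grip":120},
    {"wx":0,"wy":0,"wz":0,"x":0,"y":0,"z":0,"grip":255},
    {"wx":0,"wy":0,"wz":0,"x":0,"y":0,"z":0,"grip":255},
    {"wx":0,"wy":0,"wz":0,"x":0,"y":0,"z":0,"grip":255}
  ],
  "force": 50
}}

```text
time_s: 4.1
eef_pos: [560.8, -164.1, 128.1]
tool_rot: [180.0, -0.1, 7.0]
ft_force: [0.7, 0.7, 0.3]
gripper_width: 28.0
grip_force: 0.0
```

Call:
{"api": "arm_command", "payload": {
  "motion": [
    {"wx":0,"wy":0,"wz":0,"x":0,"y":0,"z":0,"grip":255},
    {"wx":0,"wy":0,"wz":0,"x":0,"y":0,"z":0,"grip":255},
    {"wx":0,"wy":0,"wz":0,"x":0,"y":0,"z":0,"grip":255},
    {"wx":0,"wy":0,"wz":0,"x":0,"y":0,"z":0,"grip":255}
  ]
}}

```text
time_s: 4.5
eef_pos: [560.9, -164.6, 128.1]
tool_rot: [179.9, -0.1, 7.0]
ft_force: [-1.9, -3.1, 6.9]
gripper_width: -0.1
grip_force: 3.6
```

Run:
```python
from w import *
p=shot("w3"); q=cams.get_image("scene")
im=cv2.resize(q["frame"][110:260,200:400],None,fx=2,fy=2); 
P=cloud(p)
cv2.imwrite("pics/c3.png",np.hstack([im,cv2.resize(p["frame"],(400,300))])) 
s=ctrl.read_state(); print({k:np.round(s[k],2) for k in("eef_pos","tool_rot","ft_force","wrist_torque","gripper_width","grip_force")})
```

```text
{'eef_pos': array([ 560.88, -164.61,  128.15]), 'tool_rot': array([ 1.7994e+02, -7.0000e-02,  7.0200e+00]), 'ft_force': array([-1.23, -1.9 ,  8.57]), 'wrist_torque': array([-0.47,  0.25, -0.07]), 'gripper_width': np.float64(-0.51), 'grip_force': np.float64(3.77)}
```

View pics/c3.png

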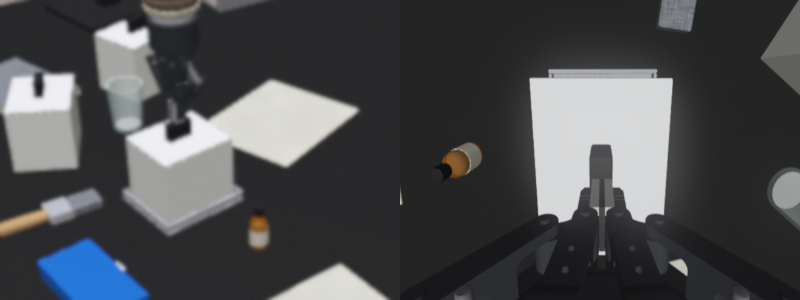

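The fingers look shut without the knob between them: in the scene crop they sit at the back of the knob, around (175,120). I'll check with depth where they actually are.

Run:
```python
from w import *
p=cams.get_image("wrist"); q=cams.get_image("top"); r=cams.get_image("scene")
f=p["frame"][170:330,240:400]
cv2.imwrite("pics/c4.png",np.hstack([cv2.resize(f,(480,480),interpolation=2),cv2.resize(r["frame"][130:190,260:320],(300,300),interpolation=2).repeat(1,0) if 0 else cv2.resize(r["frame"][120:200,263:316],(318,480),interpolation=2)]))
for n,c in(("wrist",p),("top",q),("scene",r)):
    P=cloud(c)
    if n=="wrist":
        for v in range(180,330,8):
            print(v,P[v,322].round(0),P[v,330].round(0))
    m=(np.hypot(P[...,0]-555,P[...,1]+165)<50)&(P[...,2]>130)
    for a in range(130,220,10):
        X=P[m&(P[...,2]>=a)&(P[...,2]<a+10)]
        if len(X): print(n,a,len(X),X[:,:2].min(0).round(),X[:,:2].max(0).round())
```

```text
180 [ 588. -161.  124.] [ 588. -165.  124.]
188 [ 584. -161.  124.] [ 584. -165.  123.]
196 [ 582. -162.  133.] [ 583. -165.  133.]
204 [ 582. -162.  147.] [ 582. -165.  146.]
212 [ 580. -162.  153.] [ 581. -165.  153.]
220 [ 577. -162.  154.] [nan nan nan]
228 [ 574. -163.  154.] [ 574. -166.  154.]
236 [ 570. -163.  154.] [ 570. -167.  152.]
244 [ 570. -163.  163.] [ 571. -166.  164.]
252 [ 570. -163.  171.] [ 571. -166.  172.]
260 [ 570. -163.  179.] [ 571. -166.  179.]
268 [ 570. -163.  184.] [ 571. -166.  185.]
276 [ 570. -163.  191.] [ 570. -166.  190.]
284 [ 567. -163.  190.] [ 572. -165.  198.]
292 [ 564. -164.  190.] [ 571. -165.  202.]
300 [ 561. -164.  190.] [ 568. -166.  200.]
308 [ 559. -164.  191.] [ 565. -166.  200.]
316 [ 556. -165.  191.] [ 562. -166.  201.]
324 [ 552. -165.  190.] [ 560. -167.  201.]
wrist 130 181 [ 579. -169.] [ 583. -154.]
wrist 140 221 [ 579. -169.] [ 583. -154.]
wrist 150 1301 [ 562. -175.] [ 583. -153.]
wrist 160 638 [ 564. -177.] [ 571. -150.]
wrist 170 830 [ 564. -177.] [ 571. -150.]
wrist 180 698 [ 548. -177.] [ 572. -150.]
wrist 190 1972 [ 547. -194.] [ 575. -133.]
wrist 200 6520 [ 546. -204.] [ 577. -125.]
wrist 210 6815 [ 546. -209.] [ 578. -117.]
top 200 1 [ 543. -133.] [ 543. -133.]
top 210 3 [ 542. -130.] [ 542. -124.]
scene 130 41 [ 541. -167.] [ 585. -151.]
scene 140 37 [ 541. -166.] [ 584. -152.]
scene 150 34 [ 541. -167.] [ 584. -151.]
scene 160 23 [ 553. -174.] [ 574. -149.]
scene 170 25 [ 551. -169.] [ 573. -147.]
scene 180 24 [ 554. -176.] [ 573. -148.]
scene 190 22 [ 548. -185.] [ 577. -135.]
scene 200 52 [ 545. -202.] [ 578. -127.]
scene 210 49 [ 547. -206.] [ 580. -119.]
```

View pics/c4.png

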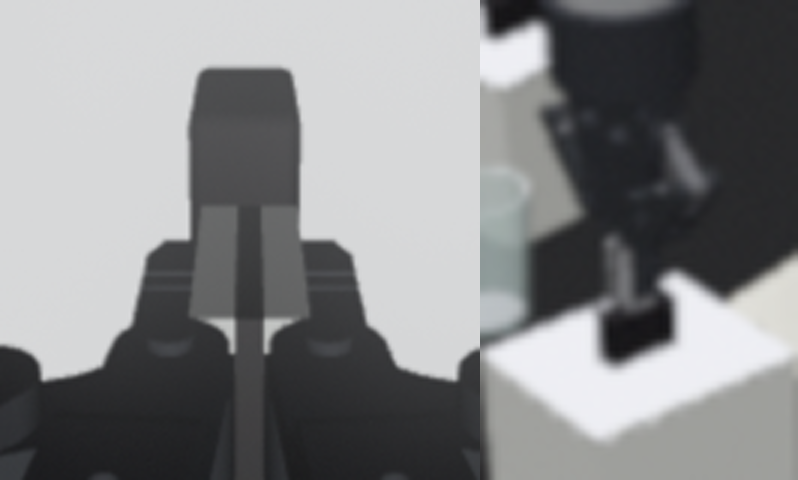

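The close crop shows the fingers nearly shut and resting on top of the knob: the pad fronts end at z≈154 although the TCP reads 128. So the real tips stand about 25 mm farther back than the stated tool frame, or the fingers rode up. I'll open, rise, shut in free air and measure the tips.

Call:
{"api": "arm_command", "payload": {
  "motion": [
    {"wx":0,"wy":0,"wz":0,"x":0,"y":0,"z":20,"grip":255},
    {"wx":0,"wy":0,"wz":0,"x":0,"y":0,"z":20,"grip":255},
    {"wx":0,"wy":0,"wz":0,"x":0,"y":0,"z":0,"grip":255},
    {"wx":0,"wy":0,"wz":0,"x":0,"y":0,"z":0,"grip":255}
  ]
}}

```text
time_s: 5.15
eef_pos: [560.3, -163.7, 167.0]
tool_rot: [-180.0, -0.0, 7.1]
ft_force: [-0.1, 0.2, 0.6]
gripper_width: 0.0
grip_force: 0.0
```

```bash
cat > tip.py <<'E'
from w import *
import sys
s=ctrl.read_state(); e=s["eef_pos"]; print(s["time_s"],e.round(1),s["gripper_width"],s["grip_force"],s["ft_force"].round(1))
for n in("wrist","scene"):
    c=cams.get_image(n); P=cloud(c); D=P-e
    m=(abs(D[...,0])<40)&(abs(D[...,1])<60)
    for a in range(-6,90,6):
        X=D[m&(D[...,2]>=a)&(D[...,2]<a+6)]
        if len(X)>3: print(n,a,len(X),X[:,:2].min(0).round(),X[:,:2].max(0).round())
    if n=="wrist":
        X=P[(np.hypot(P[...,0]-560,P[...,1]+165)<30)&(abs(P[...,2]-152)<4)&(P[...,2]<e[2]-5)]
        if len(X): print("knob",rect(X),np.median(X[:,2]))
E
python3 tip.py
```

```text
5.15 [ 560.3 -163.7  167. ] 0.015844122305528077 0.0 [-0.1  0.2  0.6]
wrist 24 22 [ 9. -5.] [10.  6.]
wrist 30 295 [  3. -12.] [11. 14.]
wrist 36 429 [  3. -13.] [11. 14.]
wrist 42 465 [  3. -13.] [11. 14.]
wrist 48 549 [  3. -13.] [11. 14.]
wrist 54 341 [  4. -13.] [11. 14.]
wrist 60 900 [-13. -16.] [12. 17.]
wrist 66 1295 [-14. -30.] [14. 32.]
wrist 72 2866 [-14. -36.] [16. 37.]
wrist 78 5810 [-15. -39.] [16. 41.]
wrist 84 3354 [-15. -43.] [17. 46.]
knob (array([ 567.6, -163. ]), array([29.6, 16. ]), 7.9) 153.05015882842324
scene 24 7 [-10.   3.] [13. 12.]
scene 30 18 [-6. -6.] [13. 17.]
scene 36 15 [-8. -5.] [11. 15.]
scene 42 14 [-5. -3.] [12. 18.]
scene 48 17 [-9. -2.] [12. 16.]
scene 54 14 [-7. -8.] [13. 16.]
scene 60 8 [ 6. -9.] [14. 17.]
scene 66 22 [-17. -24.] [17. 31.]
scene 72 35 [-12. -29.] [17. 36.]
scene 78 28 [-15. -33.] [17. 40.]
scene 84 28 [-16. -40.] [17. 46.]
```

Both cameras put the shut tips about 27 mm above the reported TCP, so I'll use true tip z = reported z + 27. Laterally the tips are on target. For the knob that means a reported z of about 100.

Call:
{"api": "arm_command", "payload": {
  "motion": [
    {"wx":0,"wy":0,"wz":0,"x":0,"y":-1,"z":15,"grip":0},
    {"wx":0,"wy":0,"wz":0,"x":0,"y":0,"z":0,"grip":0},
    {"wx":0,"wy":0,"wz":0,"x":0,"y":0,"z":0,"grip":0},
    {"wx":0,"wy":0,"wz":0,"x":0,"y":0,"z":0,"grip":0},
    {"wx":0,"wy":0,"wz":0,"x":0,"y":0,"z":0,"grip":0},
    {"wx":0,"wy":0,"wz":0,"x":0,"y":0,"z":-20,"grip":0},
    {"wx":0,"wy":0,"wz":0,"x":0,"y":0,"z":-25,"grip":0},
    {"wx":0,"wy":0,"wz":0,"x":0,"y":0,"z":-20,"grip":0},
    {"wx":0,"wy":0,"wz":0,"x":0,"y":0,"z":-12,"grip":0},
    {"wx":0,"wy":0,"wz":0,"x":0,"y":0,"z":-5,"grip":0}
  ]
}}

```text
time_s: 6.25
eef_pos: [559.7, -164.8, 98.9]
tool_rot: [-180.0, 0.1, 7.0]
ft_force: [0.0, -0.1, 0.6]
gripper_width: 85.4
grip_force: 0.0
```

Call:
{"api": "arm_command", "payload": {
  "motion": [
    {"wx":0,"wy":0,"wz":0,"x":0,"y":0,"z":0,"grip":255},
    {"wx":0,"wy":0,"wz":0,"x":0,"y":0,"z":0,"grip":255},
    {"wx":0,"wy":0,"wz":0,"x":0,"y":0,"z":0,"grip":255},
    {"wx":0,"wy":0,"wz":0,"x":0,"y":0,"z":0,"grip":255},
    {"wx":0,"wy":0,"wz":0,"x":0,"y":0,"z":0,"grip":255},
    {"wx":0,"wy":0,"wz":0,"x":0,"y":0,"z":0,"grip":255},
    {"wx":0,"wy":0,"wz":0,"x":0,"y":0,"z":0,"grip":255},
    {"wx":0,"wy":0,"wz":0,"x":0,"y":0,"z":0,"grip":255}
  ]
}}

```text
time_s: 7.05
eef_pos: [560.6, -164.9, 100.7]
tool_rot: [180.0, -0.0, 7.0]
ft_force: [-0.9, 0.7, 5.4]
gripper_width: 15.2
grip_force: 52.7
```

Gripped at 15.2 mm. Now I'll lift straight up.

Call:
{"api": "arm_command", "payload": {
  "motion": [
    {"wx":0,"wy":0,"wz":0,"x":0,"y":0,"z":3,"grip":255},
    {"wx":0,"wy":0,"wz":0,"x":0,"y":0,"z":8,"grip":255},
    {"wx":0,"wy":0,"wz":0,"x":0,"y":0,"z":15,"grip":255},
    {"wx":0,"wy":0,"wz":0,"x":0,"y":0,"z":20,"grip":255},
    {"wx":0,"wy":0,"wz":0,"x":0,"y":0,"z":20,"grip":255},
    {"wx":0,"wy":0,"wz":0,"x":0,"y":0,"z":20,"grip":255},
    {"wx":0,"wy":0,"wz":0,"x":0,"y":0,"z":20,"grip":255},
    {"wx":0,"wy":0,"wz":0,"x":0,"y":0,"z":20,"grip":255},
    {"wx":0,"wy":0,"wz":0,"x":0,"y":0,"z":14,"grip":255},
    {"wx":0,"wy":0,"wz":0,"x":0,"y":0,"z":0,"grip":255}
  ]
}}

```text
time_s: 8.05
eef_pos: [561.4, -165.3, 242.4]
tool_rot: [179.9, -0.2, 7.0]
ft_force: [-0.2, -0.8, -2.7]
gripper_width: 15.1
grip_force: 51.8
```

Run:
```python
from w import *
s=ctrl.read_state(); e=s["eef_pos"]; print(s["time_s"],e.round(1),s["tool_rot"].round(1),s["gripper_width"],s["grip_force"],s["ft_force"].round(1),s["wrist_torque"].round(2))
p=cams.get_image("wrist"); P=cloud(p); m=(np.hypot(P[...,0]-560,P[...,1]+165)<90)&(abs(P[...,2]-262)<10); X=P[m]; print(rect(X),len(X),np.linalg.lstsq(np.c_[X[:,:2]-[560,-165],np.ones(len(X))],X[:,2],rcond=None)[0])
q=cams.get_image("scene"); cv2.imwrite("pics/s5.png",q["frame"])
```

```text
8.05 [ 561.4 -165.3  242.4] [179.9  -0.2   7. ] 15.109382778395801 51.7763489484787 [-0.2 -0.8 -2.7] [-0.04  0.02  0.04]
(array([ 565.6, -164.6]), array([118. , 108.7]), 7.0) 41629 [1.97427448e-03 2.69932732e-03 2.64994342e+02]
```

View pics/s5.png

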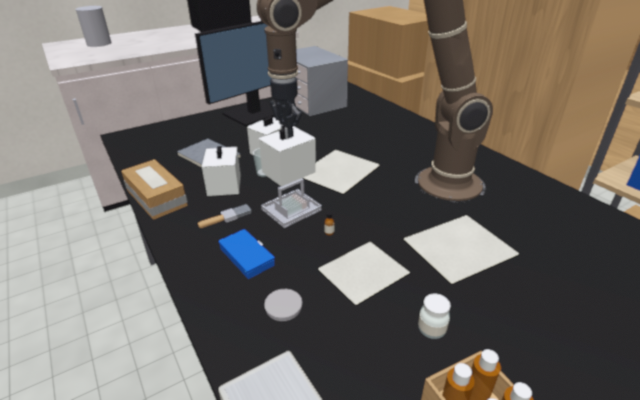

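The scene shows the cover lifted and level at (287,155), with the rack left standing in the tray at (292,205). Now across to the pad.

Call:
{"api": "arm_command", "payload": {
  "motion": [
    {"wx":0,"wy":0,"wz":0,"x":-1,"y":10,"z":0,"grip":255},
    {"wx":0,"wy":0,"wz":-0.005,"x":-2,"y":20,"z":0,"grip":255},
    {"wx":0,"wy":0,"wz":-0.005,"x":-2,"y":28,"z":0,"grip":255},
    {"wx":0,"wy":0,"wz":-0.005,"x":-2,"y":30,"z":0,"grip":255},
    {"wx":0,"wy":0,"wz":-0.005,"x":-2,"y":30,"z":0,"grip":255},
    {"wx":0,"wy":0,"wz":-0.005,"x":-2,"y":30,"z":0,"grip":255},
    {"wx":0,"wy":0,"wz":-0.005,"x":-2,"y":30,"z":0,"grip":255},
    {"wx":0,"wy":0,"wz":-0.005,"x":-2,"y":30,"z":0,"grip":255},
    {"wx":0,"wy":0,"wz":-0.005,"x":-2,"y":30,"z":0,"grip":255},
    {"wx":0,"wy":0,"wz":-0.005,"x":-2,"y":30,"z":0,"grip":255}
  ]
}}

```text
time_s: 9.15
eef_pos: [540.2, 104.8, 239.2]
tool_rot: [-180.0, 0.1, 4.5]
ft_force: [0.5, -0.2, -2.4]
gripper_width: 15.4
grip_force: 51.5
```

Call:
{"api": "arm_command", "payload": {
  "motion": [
    {"wx":0,"wy":0,"wz":-0.005,"x":-2,"y":30,"z":0,"grip":255},
    {"wx":0,"wy":0,"wz":0,"x":-2,"y":28,"z":0,"grip":255},
    {"wx":0,"wy":0,"wz":0,"x":-2,"y":20,"z":0,"grip":255},
    {"wx":0,"wy":0,"wz":0,"x":-2,"y":12,"z":0,"grip":255},
    {"wx":0,"wy":0,"wz":0,"x":0,"y":4,"z":0,"grip":255},
    {"wx":0,"wy":0,"wz":0,"x":0,"y":0,"z":-15,"grip":255},
    {"wx":0,"wy":0,"wz":0,"x":0,"y":0,"z":-25,"grip":255},
    {"wx":0,"wy":0,"wz":0,"x":0,"y":0,"z":-25,"grip":255},
    {"wx":0,"wy":0,"wz":0,"x":0,"y":0,"z":-25,"grip":255},
    {"wx":0,"wy":0,"wz":0,"x":0,"y":0,"z":-15,"grip":255}
  ]
}}

```text
time_s: 10.15
eef_pos: [532.6, 195.0, 133.0]
tool_rot: [179.9, 0.2, 4.1]
ft_force: [0.2, 0.2, -1.8]
gripper_width: 15.0
grip_force: 51.5
```

Call:
{"api": "arm_command", "payload": {
  "motion": [
    {"wx":0,"wy":0,"wz":0,"x":0,"y":0,"z":-10,"grip":255},
    {"wx":0,"wy":0,"wz":0,"x":0,"y":0,"z":-8,"grip":255},
    {"wx":0,"wy":0,"wz":0,"x":0,"y":0,"z":-6,"grip":255},
    {"wx":0,"wy":0,"wz":0,"x":0,"y":0,"z":-3,"grip":255},
    {"wx":0,"wy":0,"wz":0,"x":0,"y":0,"z":-3,"grip":255},
    {"wx":0,"wy":0,"wz":0,"x":0,"y":0,"z":0,"grip":255}
  ]
}}

```text
time_s: 10.75
eef_pos: [533.5, 197.0, 105.4]
tool_rot: [-180.0, -0.0, 4.2]
ft_force: [-0.1, -0.2, -1.3]
gripper_width: 15.2
grip_force: 51.5
```

Call:
{"api": "arm_command", "payload": {
  "motion": [
    {"wx":0,"wy":0,"wz":0,"x":0,"y":0,"z":-2,"grip":255},
    {"wx":0,"wy":0,"wz":0,"x":0,"y":0,"z":-1,"grip":255},
    {"wx":0,"wy":0,"wz":0,"x":0,"y":0,"z":-1,"grip":255},
    {"wx":0,"wy":0,"wz":0,"x":0,"y":0,"z":0,"grip":255}
  ]
}}

```text
time_s: 11.15
eef_pos: [533.4, 196.9, 101.2]
tool_rot: [180.0, 0.0, 4.2]
ft_force: [0.6, -0.3, -2.7]
gripper_width: 15.3
grip_force: 51.5
```

Call:
{"api": "arm_command", "payload": {
  "motion": [
    {"wx":0,"wy":0,"wz":0,"x":0,"y":0,"z":-1,"grip":255},
    {"wx":0,"wy":0,"wz":0,"x":0,"y":0,"z":0,"grip":255},
    {"wx":0,"wy":0,"wz":0,"x":0,"y":0,"z":-1,"grip":255},
    {"wx":0,"wy":0,"wz":0,"x":0,"y":0,"z":0,"grip":255}
  ]
}}

```text
time_s: 11.55
eef_pos: [533.5, 197.5, 100.6]
tool_rot: [-180.0, -0.1, 4.2]
ft_force: [-4.4, -0.0, 10.4]
gripper_width: 15.2
grip_force: 53.3
```

Contact with the pad at +10 N. I'll release slowly and then rise.

Call:
{"api": "arm_command", "payload": {
  "motion": [
    {"wx":0,"wy":0,"wz":0,"x":0,"y":0,"z":1,"grip":255},
    {"wx":0,"wy":0,"wz":0,"x":0,"y":0,"z":0,"grip":120},
    {"wx":0,"wy":0,"wz":0,"x":0,"y":0,"z":0,"grip":60},
    {"wx":0,"wy":0,"wz":0,"x":0,"y":0,"z":0,"grip":0},
    {"wx":0,"wy":0,"wz":0,"x":0,"y":0,"z":0,"grip":0},
    {"wx":0,"wy":0,"wz":0,"x":0,"y":0,"z":0,"grip":0},
    {"wx":0,"wy":0,"wz":0,"x":0,"y":0,"z":0,"grip":0},
    {"wx":0,"wy":0,"wz":0,"x":0,"y":0,"z":15,"grip":0},
    {"wx":0,"wy":0,"wz":0,"x":0,"y":0,"z":25,"grip":0},
    {"wx":0,"wy":0,"wz":0,"x":0,"y":0,"z":30,"grip":0}
  ]
}}

```text
time_s: 12.55
eef_pos: [532.7, 196.7, 170.2]
tool_rot: [180.0, 0.1, 4.2]
ft_force: [0.0, -0.1, 0.5]
gripper_width: 85.7
grip_force: 0.0
```

Call:
{"api": "arm_command", "payload": {
  "motion": [
    {"wx":0,"wy":0,"wz":0,"x":0,"y":0,"z":30,"grip":0},
    {"wx":0,"wy":0,"wz":0.005,"x":2,"y":-15,"z":15,"grip":0},
    {"wx":0,"wy":0,"wz":0.005,"x":2,"y":-25,"z":0,"grip":0},
    {"wx":0,"wy":0,"wz":0.005,"x":2,"y":-30,"z":0,"grip":0},
    {"wx":0,"wy":0,"wz":0.005,"x":2,"y":-30,"z":0,"grip":0},
    {"wx":0,"wy":0,"wz":0.005,"x":2,"y":-30,"z":0,"grip":0},
    {"wx":0,"wy":0,"wz":0.005,"x":2,"y":-30,"z":0,"grip":0},
    {"wx":0,"wy":0,"wz":0.005,"x":2,"y":-30,"z":0,"grip":0},
    {"wx":0,"wy":0,"wz":0.005,"x":2,"y":-30,"z":0,"grip":0},
    {"wx":0,"wy":0,"wz":0.005,"x":2,"y":-30,"z":0,"grip":0}
  ]
}}

```text
time_s: 13.55
eef_pos: [551.4, -54.2, 215.4]
tool_rot: [180.0, -0.0, 6.8]
ft_force: [-0.1, -0.5, -0.8]
gripper_width: 85.6
grip_force: 0.0
```

Call:
{"api": "arm_command", "payload": {
  "motion": [
    {"wx":0,"wy":0,"wz":0.005,"x":2,"y":-30,"z":0,"grip":0},
    {"wx":0,"wy":0,"wz":0,"x":2,"y":-30,"z":0,"grip":0},
    {"wx":0,"wy":0,"wz":0,"x":2,"y":-30,"z":0,"grip":0},
    {"wx":0,"wy":0,"wz":0,"x":2,"y":-20,"z":0,"grip":0},
    {"wx":0,"wy":0,"wz":0,"x":0,"y":0,"z":0,"grip":0},
    {"wx":0,"wy":0,"wz":0,"x":0,"y":0,"z":0,"grip":0}
  ]
}}

```text
time_s: 14.15
eef_pos: [559.3, -162.8, 215.1]
tool_rot: [-180.0, 0.0, 7.0]
ft_force: [0.5, 0.2, -0.4]
gripper_width: 85.2
grip_force: 0.0
```

Run:
```python
from w import *
s=ctrl.read_state(); e=s["eef_pos"]; print(s["time_s"],e.round(1),s["tool_rot"].round(1))
p=shot("w6"); P=cloud(p)
near=np.hypot(P[...,0]-560,P[...,1]+165)<75
for a,b in((95,112),(30,60),(14,22)):
    X=P[near&(P[...,2]>a)&(P[...,2]<b)]
    if len(X)>10: print(a,rect(X),np.median(X[:,2]),len(X))
for k,h in(("rack_handle",99),):
    for r in finder.landmark_of(k,p)[:2]:
        u,v=r["point"][0]*640,r["point"][1]*400; print(k,r["confidence"],u,v,world(p,u,v,h*1.))
q=cams.get_image("top"); P=cloud(q); m=(np.hypot(P[...,0]-534,P[...,1]-197)<100)&(abs(P[...,2]-122)<8); print("cover",rect(P[m]),np.median(P[m][:,2]))
for r in finder.landmark_of("rack_handle",q)[:2]:
    u,v=r["point"][0]*640,r["point"][1]*400; print(r["confidence"],u,v,world(q,u,v,99.),world(q,u,v))
```

```text
14.15 [ 559.3 -162.8  215.1] [-180.    0.    7.]
95 (array([ 556. , -163.2]), array([92.2, 10. ]), 7.5) 105.07432042106666 1398
30 (array([ 555.9, -163.2]), array([92.5, 69.7]), 7.7) 35.2228177619308 1397
14 (array([ 558.9, -165.8]), array([146.1, 130.3]), 7.2) 18.981121760042726 1328
rack_handle 0.83 322.816 184.20000000000002 [ 559.08763838 -162.83899793   99.        ]
cover (array([532.3, 197.4]), array([128.1, 109.7]), 4.2) 122.03776615950744
0.73 352.57599999999996 184.88 [ 552.96792914 -149.54495932   99.        ] [ 507.96713632 -110.63161186  579.65553839]
0.53 354.624 184.20000000000002 [ 555.11392397 -156.02474586   99.        ] [ 504.2622435  -110.01047068  632.02941552]
```

View pics/w6.png

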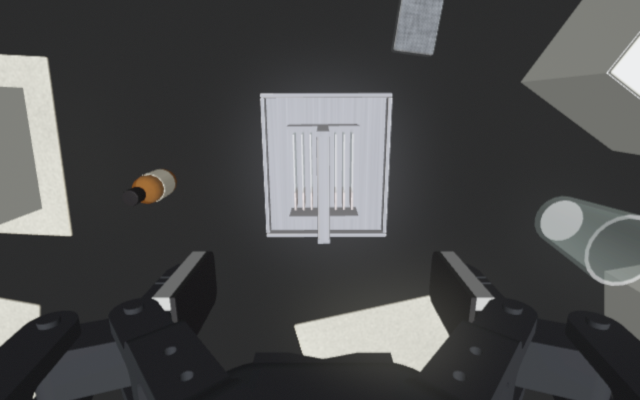

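The wrist view shows the bar running from (323,125) to (323,242): centre (556,-163), top at z 104, yaw 7.6°. The cover stands on the pad at (532,197). I'll descend to a reported z of about 53.

Call:
{"api": "arm_command", "payload": {
  "motion": [
    {"wx":0,"wy":0,"wz":0.01,"x":-3,"y":-1,"z":-20,"grip":0},
    {"wx":0,"wy":0,"wz":0,"x":0,"y":0,"z":-30,"grip":0},
    {"wx":0,"wy":0,"wz":0,"x":0,"y":0,"z":-30,"grip":0},
    {"wx":0,"wy":0,"wz":0,"x":0,"y":0,"z":-25,"grip":0},
    {"wx":0,"wy":0,"wz":0,"x":0,"y":0,"z":-22,"grip":0},
    {"wx":0,"wy":0,"wz":0,"x":0,"y":0,"z":-18,"grip":0},
    {"wx":0,"wy":0,"wz":0,"x":0,"y":0,"z":-12,"grip":0},
    {"wx":0,"wy":0,"wz":0,"x":0,"y":0,"z":-5,"grip":0},
    {"wx":0,"wy":0,"wz":0,"x":0,"y":0,"z":0,"grip":0},
    {"wx":0,"wy":0,"wz":0,"x":0,"y":0,"z":0,"grip":100}
  ],
  "force": 60
}}

```text
time_s: 15.35
eef_pos: [557.0, -164.0, 54.1]
tool_rot: [180.0, -0.1, 7.6]
ft_force: [-0.2, -0.2, -0.1]
gripper_width: 73.1
grip_force: 0.0
```

Call:
{"api": "arm_command", "payload": {
  "motion": [
    {"wx":0,"wy":0,"wz":0,"x":0,"y":0,"z":0,"grip":160},
    {"wx":0,"wy":0,"wz":0,"x":0,"y":0,"z":0,"grip":200},
    {"wx":0,"wy":0,"wz":0,"x":0,"y":0,"z":0,"grip":255},
    {"wx":0,"wy":0,"wz":0,"x":0,"y":0,"z":0,"grip":255},
    {"wx":0,"wy":0,"wz":0,"x":0,"y":0,"z":0,"grip":255},
    {"wx":0,"wy":0,"wz":0,"x":0,"y":0,"z":0,"grip":255},
    {"wx":0,"wy":0,"wz":0,"x":0,"y":0,"z":0,"grip":255},
    {"wx":0,"wy":0,"wz":0,"x":0,"y":0,"z":0,"grip":255}
  ]
}}

```text
time_s: 16.15
eef_pos: [556.5, -163.7, 53.5]
tool_rot: [-180.0, -0.0, 7.6]
ft_force: [-1.3, 2.5, 5.5]
gripper_width: 9.0
grip_force: 59.2
```

Bar gripped at 9 mm. Now I'll lift 100 mm smoothly.

Call:
{"api": "arm_command", "payload": {
  "motion": [
    {"wx":0,"wy":0,"wz":0,"x":0,"y":0,"z":2,"grip":255},
    {"wx":0,"wy":0,"wz":0,"x":0,"y":0,"z":5,"grip":255},
    {"wx":0,"wy":0,"wz":0,"x":0,"y":0,"z":12,"grip":255},
    {"wx":0,"wy":0,"wz":0,"x":0,"y":0,"z":15,"grip":255},
    {"wx":0,"wy":0,"wz":0,"x":0,"y":0,"z":18,"grip":255},
    {"wx":0,"wy":0,"wz":0,"x":0,"y":0,"z":18,"grip":255},
    {"wx":0,"wy":0,"wz":0,"x":0,"y":0,"z":15,"grip":255},
    {"wx":0,"wy":0,"wz":0,"x":0,"y":0,"z":10,"grip":255},
    {"wx":0,"wy":0,"wz":0,"x":0,"y":0,"z":4,"grip":255},
    {"wx":0,"wy":0,"wz":0,"x":0,"y":0,"z":1,"grip":255}
  ]
}}

```text
time_s: 17.15
eef_pos: [556.4, -164.2, 153.7]
tool_rot: [180.0, -0.0, 7.6]
ft_force: [-0.2, -0.0, -2.8]
gripper_width: 9.0
grip_force: 58.5
```

Call:
{"api": "arm_command", "payload": {
  "motion": [
    {"wx":0,"wy":0,"wz":0,"x":0,"y":0,"z":0,"grip":255},
    {"wx":0,"wy":0,"wz":0,"x":0,"y":0,"z":0,"grip":255},
    {"wx":0,"wy":0,"wz":0,"x":0,"y":0,"z":0,"grip":255},
    {"wx":0,"wy":0,"wz":0,"x":0,"y":0,"z":0,"grip":255},
    {"wx":0,"wy":0,"wz":0,"x":0,"y":0,"z":0,"grip":255},
    {"wx":0,"wy":0,"wz":0,"x":0,"y":0,"z":0,"grip":255},
    {"wx":0,"wy":0,"wz":0,"x":0,"y":0,"z":0,"grip":255},
    {"wx":0,"wy":0,"wz":0,"x":0,"y":0,"z":0,"grip":255},
    {"wx":0,"wy":0,"wz":0,"x":0,"y":0,"z":0,"grip":255},
    {"wx":0,"wy":0,"wz":0,"x":0,"y":0,"z":0,"grip":255}
  ]
}}

```text
time_s: 18.15
eef_pos: [556.4, -164.0, 153.3]
tool_rot: [180.0, -0.0, 7.6]
ft_force: [-0.5, -0.4, -3.1]
gripper_width: 9.0
grip_force: 58.5
```

Run:
```python
from w import *
s=ctrl.read_state(); e=s["eef_pos"]; print(s["time_s"],e.round(1),s["tool_rot"].round(1),s["grip_force"],s["ft_force"].round(1))
p=cams.get_image("wrist"); P=cloud(p); m=(np.hypot(P[...,0]-556,P[...,1]+163)<60)&(abs(P[...,2]-205)<8)&(P[...,0]>572); X=P[m]; print(rect(X),len(X),np.median(X[:,2]))
q=cams.get_image("scene"); cv2.imwrite("pics/s7.png",cv2.resize(q["frame"][90:290,190:490],(780,520)))
```

```text
18.15 [ 556.4 -164.   153.3] [180.   -0.    7.6] 58.49790394306183 [-0.5 -0.4 -3.1]
(array([ 586.8, -159.8]), array([30.6, 10. ]), 7.5) 2584 204.83658312331534
```

View pics/s7.png

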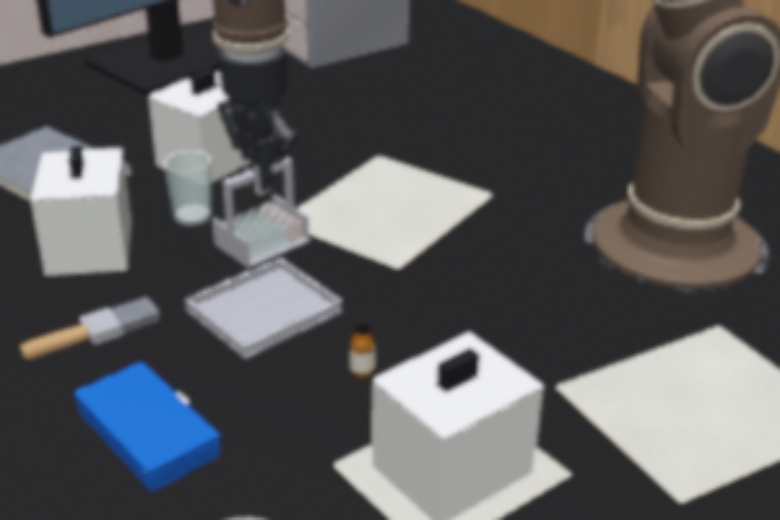

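The crop shows the rack held level at (260,200) above the empty tray, and the cover on the pad at (455,430), knob up. The handle is at z≈200, so I'll hand in.

```bash
python3 -c "
from workcell import ctrl
print(ctrl.hand_in())"
```

```text
the job is handed in; nothing more can be done
None
```

The job is handed in, with no verdict returned: the cover stands knob up on the paper pad about 2 mm from its middle, and the rack hangs level and still over its tray with its handle bar about 200 mm above the bench; the first grasp closed on top of the knob because the real fingertips sit about 27 mm behind the reported TCP, and the corrected second try held.

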